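# Find the heavy side of a press flywheel and hold it down

### The job

The press flywheel on the small balancing stand has a hidden heavy side. Turn the wheel by hand to find it, then turn the heavy side straight down (within about ten degrees) and finish while still gripping the wheel firmly and keeping it still there. Do not disturb the foam block, the screwdriver or the tape roll.

Things in the scene. Friction and masses are not known exactly. Their poses are not given: they have to be found in the camera images.
- stand: grey balancing stand, fixed to the bench: base plate 94 x 124 x 12 mm, two narrow posts 72 mm apart (outer faces 86 mm apart, up to 147 mm high) that carry the axle between them. Origin: centre of the underside; x runs along the axle (at yaw 0 away from the robot), y level across it, in the plane of the wheel, z up
- axle (a point): centre of the wheel on its axle, 130 mm above the bench, on the stand's z axis; same axes as the stand
- flywheel: steel flywheel, 140 mm in diameter, on the stand's axle; origin at its centre, x along the axle. The rim is 24 mm wide with flat side faces from 45 to 70 mm radius: it can be pinched there from above, at the top of the wheel. A dark scribed line crosses the rim on its own z axis. The heavy side cannot be seen, is unrelated to the line and to the axes, and differs from start to start
- wheel_angle (a joint): angle of the flywheel, rad: 0 with the scribed line up; positive turns the top of the wheel to the stand's -y (limits -12, 12). Let go, the heavy side (pull 0.07 to 0.15 N m) sinks slowly, in 2 to 6 s, does not swing past the bottom and sticks 15 to 42 degrees short of it, equally far whichever side it sinks from. Nearer to the bottom, or as near to the top, it stays where it is left
- mark (a point): point on the scribed line, 60 mm from the axle, on the side face of the rim that faces the stand's -x; turns with the wheel
- foam_block_0: tan foam block, 55 x 85 x 38 mm, loose on the bench; leave alone. Origin: centre of the underside
- screwdriver_0: yellow-handled screwdriver, 185 mm long, 24 mm thick, loose on the bench; leave alone. Origin: under its middle
- tape_roll: roll of tan tape lying flat, 106 mm in diameter, 24 mm high, loose on the bench; leave alone. Origin: centre of the underside
There are look-alikes about, which are no part of the job. Of the things that look like the stand, the larger one is meant.

How it is judged (in metres and radians):
On the way:
1. the wheel is turned by hand: it turns while the fingers grip it (contact force between the fingers and flywheel above 1 N and (velocity of joint wheel_angle above 0.1 rad/s or velocity of joint wheel_angle below -0.1 rad/s)), for 0.1 s.
At the end, for the whole second after the job is handed in: the fingers grip the wheel with more than 5 N, it is still (under 0.05 rad/s), and its heavy side is straight down to within 10 degrees (y of heavy in the frame of stand between -0.0099 and 0.0099 m and height (world z) of heavy below 0.13 m and velocity of joint wheel_angle between -0.05 and 0.05 rad/s and contact force between the fingers and flywheel above 5 N); the arm keeps its last pose, push and grip.
It fails at once if the foam block is shoved more than 20 mm (distance of foam_block_0 from where it was at the start of the episode above 0.02 m).
It fails at once if the screwdriver is shoved more than 20 mm (distance of screwdriver_0 from where it was at the start of the episode above 0.02 m).
It fails at once if the tape roll is shoved more than 20 mm (distance of tape_roll from where it was at the start of the episode above 0.02 m).
It also fails if it takes over 70 s, if anything falls off the work surface, if the arm or the gripper's body presses on something with over 40 N, if the wrist force passes 120 N, or if a joint passes its speed limit or range.

### The arm

A 7-joint arm with a two-finger parallel gripper is mounted at the origin on a cart in front of the work surface, level with it; the furniture and walls round the work are solid. World frame = base frame: x ahead of the robot, y to its left, z up, the work surface at z = 0. Lengths are in m, angles in degrees, forces in N, time in s.
With the tool pointing down it reaches from about 0.425 to 0.875 m from the base axis. Payload 4.7 kg.
Tool frame: the origin (TCP) lies between the finger pads; the fingertips stand 8 mm ahead of it and the grasp point (between the pads) lies 11 mm behind it (env.tip_extent is the distance from the TCP to the fingertips, in m); z points along the fingers, y is the line along which they close (so a half turn about z gives the same grasp; the last joint's range is limited). The gripper opens to 87 mm and grips with 3 to 60 N. Pads are 19 mm wide; open, the fingers measure 117 mm over their backs; the gripper's body (75 mm by 190 mm) begins 51 mm behind the grasp point.
Start: joints at [71.969, 18.392, -4.016, 83.108, 1.295, 78.541, -3.26], TCP at [0.21, -0.615, 0.231] pointing down, gripper open.
Joint ranges: [-163.93, 163.93], [-17.29, 119.83], [-79.2, 71.16], [3.27, 140.29], [-89.18, 269.18], [5.43, 117.66], [-154.24, 154.24]. Speed limits (degrees/s): [147.25, 147.25, 180, 180, 180, 180, 180].

### API

Orientations are given as [roll, pitch, yaw] about the fixed x, y, z axes, in that order (R = Rz(yaw) Ry(pitch) Rx(roll)).
In Python, from cell import sensors, vision, workorder, env gives the robot as it stands.
- The arm moves only by the tool drive_tool, never from a script. Its argument "moves" is a list of rows, each an object of numbers: "x", "y", "z": the shift along the tool's x, y, z in mm; "rx", "ry", "rz": the turn, a rotation vector about the tool's x, y, z in rad; "fingers": the closure, from -1 (fully open) to 1 (shut). In form: [{"x": .., "y": .., "z": .., "rx": .., "ry": .., "rz": .., "fingers": ..}, ...]. A call has 1 to 20 rows; each row is the pose to reach, as a shift and turn from the pose commanded when the call began, along the tool's axes at that moment; what a row does not reach only later rows make up. A row lasts 1/8 s, in which the tool goes at most 62.5 mm and 10.7 degrees, less where a joint would pass 70% of its speed; a pose out of reach is approached as far as the arm can. A call with a gripper value outside its range is refused whole. The fingers move at their own pace and stop on an object; "force" is the grip in N (left out, the last holds). Time passes only in rows, so rows that repeat a pose let the fingers close. It gives the time, the measured TCP pose, the force, the opening and the grip force at its end, in the units of the state.
- sensors.get_obs(): the state, without advancing time (a new reading comes with each control period).
- vision.read_camera(name): name is "side" or "top" or "wrist"; returns a dict with "image" (384x512x3 uint8, red, green, blue), "fx", "fy", "cx", "cy" (pixels), "R" (3x3) and "t" (3): a world point X has camera coordinates R X + t. Camera axes: x right, y down, z forward; pixel columns grow to the right and rows downward; lengths in m; the calibration is good to about 2 mm. The wrist camera is an equidistant fisheye: a pixel r from the principal point sees the ray r / f radians off the axis. A picture is of the moment at which its call begins. There is no depth.
- workorder.sign_off(): hands the job in; it is judged then, once.
The state is a dict: "time_s": time; "qpos": joint angles; "joint_velocities": joint speeds; "effort": joint torques, N m; "tool_pos": TCP position; "tool_rot": TCP orientation; "force": force on the tool from outside, world axes, zero at the start; "wrist_torque": the same for the moment, N m; "grip_width": finger opening in m; "grasp_force": force on a finger pad.
Only numpy, scipy, OpenCV 4.12 (cv2) and the standard library are available. Lean on these libraries where they do the work, as an engineer would, in place of code of your own. Each camera call takes 0.05 s, during which the arm holds its last target. There are 200 camera calls.

## Working session

There is one attempt and no reset: what is moved stays moved. The work goes in short steps, Python scripts to look and compute and a tool call to move; the robot and the scene stay as the last step left them, time stands still between calls to the robot, and variables do not carry over. Pictures are saved under pics/ and viewed, at most 10 in all, crops included, and the job is handed in when it is done.

Besides the shell and the picture viewer there is one more tool, called by a JSON object that holds its "fn" and its "kwargs". drive_tool: Moves the arm, as the interface text tells. Its arguments: {"type":"object","properties":{"moves":{"type":"array"},"force":{"type":"number"}},"required":["moves"]}

```bash
mkdir -p pics
cat > h.py <<'E'
import numpy as np,cv2
from cell import sensors,vision,workorder,env
def cam(n,f=None):
    c=vision.read_camera(n)
    if f: cv2.imwrite(f,c["image"][:,:,::-1])
    return c
def proj(c,X):
    p=np.asarray(c["R"])@np.asarray(X)+np.asarray(c["t"]); return np.array([c["fx"]*p[0]/p[2]+c["cx"],c["fy"]*p[1]/p[2]+c["cy"]])
def ray(c,u,v):
    R=np.asarray(c["R"]);o=-R.T@np.asarray(c["t"]);return o,R.T@np.array([(u-c["cx"])/c["fx"],(v-c["cy"])/c["fy"],1])
def onz(c,u,v,z):
    o,d=ray(c,u,v);return o+d*(z-o[2])/d[2]
E
python3 - <<'E'
from h import *
a=cam("side");b=cam("top")
cv2.imwrite("pics/a.png",a["image"][:,:,::-1]);cv2.imwrite("pics/b.png",b["image"][:,:,::-1])
print(sensors.get_obs())
for c in(a,b):print({k:v for k,v in c.items() if k!="image"})
E
```

```text
{'time_s': 0.1, 'qpos': array([71.96837508, 18.43464401, -4.01716744, 83.16707285,  1.29633297,
       78.5393719 , -3.26145377]), 'joint_velocities': array([-0.00644209, -0.1457006 , -0.09029437, -0.15532738, -0.06087301,
       -0.05511073,  0.03631053]), 'effort': array([-1.41527529e-03, -4.92570519e+01, -4.06736713e-01, -3.13398814e+01,
       -6.42099534e-02,  3.95196257e-02,  3.50332959e-05]), 'tool_pos': array([ 0.20971005, -0.61474934,  0.22958035]), 'tool_rot': array([-1.79904221e+02,  6.12449785e-03,  1.88415706e+01]), 'force': array([-0.50796778,  0.58005974,  0.27431696]), 'wrist_torque': array([-0.01558186, -0.04937897,  0.01364189]), 'grasp_force': 0.0, 'grip_width': 0.08700485377047676}
{'fx': 419.2362522970972, 'fy': 419.2362522970972, 'cx': 256.3973684960212, 'cy': 195.01519012928378, 'R': array([[-0.9730067 , -0.23023784,  0.01576401],
       [-0.1004899 ,  0.36120575, -0.92705565],
       [ 0.20774924, -0.90361548, -0.37459219]]), 't': array([0.45025499, 0.19133597, 1.12771947])}
{'fx': 490.01262947527084, 'fy': 490.01262947527084, 'cx': 260.06927858257035, 'cy': 185.82289016069984, 'R': array([[-1.88044406e-02, -9.99820213e-01, -2.43592934e-03],
       [-9.96740507e-01,  1.89375785e-02, -7.84202152e-02],
       [ 7.84522469e-02,  9.53341164e-04, -9.96917417e-01]]), 't': array([-0.08517678,  0.48106788,  1.47559846])}
```

View pics/a.png

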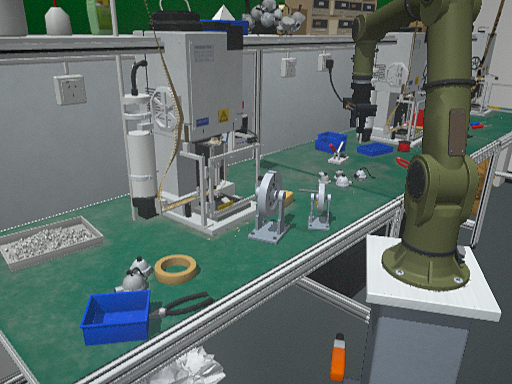

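View pics/b.png

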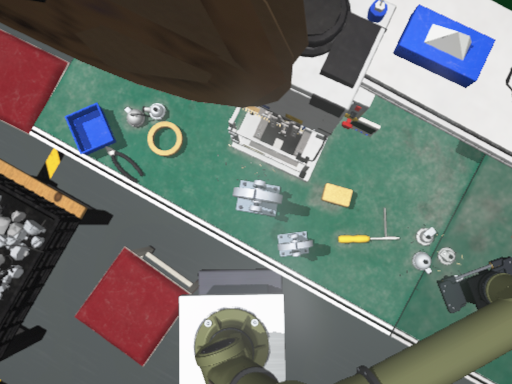

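The top view shows two stand-like objects, the larger at (258,198) and a smaller one at (295,244). In the side view they are at (270,208) and (320,203). I choose the larger. The foam is at top (337,195), the screwdriver at (368,239) and the tape at (165,139).

Run:
```python
from h import *
a=cv2.imread("pics/a.png")[155:255,235:345];b=cv2.imread("pics/b.png")[165:265,220:330]
cv2.imwrite("pics/c.png",np.vstack([cv2.resize(i,(550,500),interpolation=2) for i in(a,b)])[:,:].copy() if 0 else np.hstack([cv2.resize(i,(400,364),interpolation=2) for i in(a,b)]))
c=cam("top")
for u,v in[(258,198),(337,195),(295,244)]:print(onz(c,u,v,0.0),onz(c,u,v,0.13))
```

```text
[ 0.44333072 -0.08715119  0.        ] [ 0.43633365 -0.08788602  0.13      ]
[ 0.44797586 -0.33079346  0.        ] [ 0.4405785  -0.31053256  0.13      ]
[ 0.30033603 -0.19771472  0.        ] [ 0.30566145 -0.1889218   0.13      ]
```

View pics/c.png

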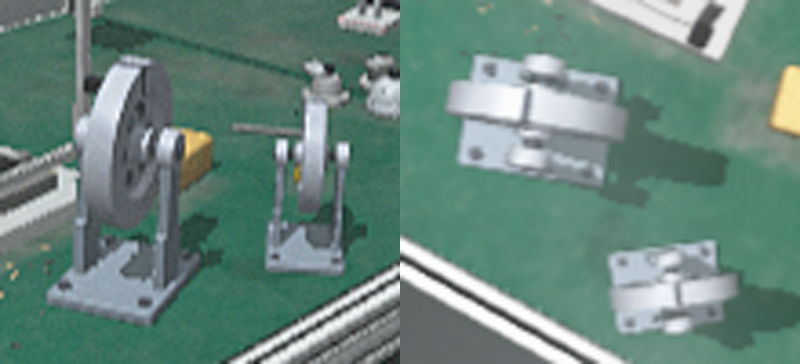

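The crop confirms the larger stand at left, with its scribed line near the top of the wheel (crop (528,105)). Next I fit its pose.

```bash
cat >> h.py <<'E'
def Rz(y): c,s=np.cos(y),np.sin(y);return np.array([[c,-s,0],[s,c,0],[0,0,1]])
E
python3 - <<'E'
from h import *
from scipy.optimize import least_squares
a=cam("side");b=cam("top")
S=400/110
T=lambda x,y:(220+(x-400)/S,165+y/S); D=lambda x,y:(235+x/S,155+y/S)
P=[(b,T(475,58),(.047,.062,.012)),(b,T(617,75),(.047,-.062,.012)),(b,T(457,165),(-.047,.062,.012)),(b,T(605,187),(-.047,-.062,.012)),
(b,T(450,97),(0,.07,.13)),(b,T(625,122),(0,-.07,.13)),
(a,D(48,295),(.047,.062,.012)),(a,D(150,318),(-.047,.062,.012)),(a,D(202,260),(-.047,-.062,.012))]
f=lambda p:np.concatenate([proj(c,Rz(p[2])@np.array(X)+[p[0],p[1],0])-uv for c,uv,X in P])
r=least_squares(f,[.44,-.09,0.1],loss="soft_l1");print(r.x,np.degrees(r.x[2]));print(f(r.x).reshape(-1,2).round(1))
p=r.x
for c,uv in((b,T(528,105)),):
  q=onz(c,*uv,.2);print("line top",Rz(-p[2])@(q-[p[0],p[1],0]))
for c in(a,b):print(-c["R"].T@c["t"])
E
```

```text
[ 0.442327   -0.08679445 -0.16027974] -9.183352549667788
[[-0.6 -0.8]
 [ 0.4  0.2]
 [-0.1  0.1]
 [-0.6 -0.2]
 [-0.8  0.7]
 [ 0.3  0.8]
 [-0.8 -1.7]
 [ 0.6 -1.9]
 [-0.4 -2.9]]
line top [0.00048356 0.00595182 0.2       ]
[0.22304559 1.05357886 0.59271618]
[ 0.36213412 -0.09567847  1.50856777]
```

{"fn": "drive_tool", "kwargs": {"moves": [{"x":0,"y":0,"z":-30,"fingers":-1},{"x":60,"y":-65,"z":-30,"rz":-0.16,"fingers":-1},{"x":390,"y":-424,"z":-30,"rz":-1.08,"fingers":-1},{"x":390,"y":-424,"z":-30,"rz":-1.08,"fingers":-1},{"x":390,"y":-424,"z":-30,"rz":-1.08,"fingers":-1},{"x":390,"y":-424,"z":-30,"rz":-1.08,"fingers":-1},{"x":390,"y":-424,"z":-30,"rz":-1.08,"fingers":-1},{"x":390,"y":-424,"z":-30,"rz":-1.08,"fingers":-1},{"x":390,"y":-424,"z":-30,"rz":-1.08,"fingers":-1},{"x":390,"y":-424,"z":-30,"rz":-1.08,"fingers":-1},{"x":390,"y":-424,"z":-30,"rz":-1.08,"fingers":-1},{"x":390,"y":-424,"z":-30,"rz":-1.08,"fingers":-1},{"x":390,"y":-424,"z":-30,"rz":-1.08,"fingers":-1}], "force": 20}}

```text
invalid input at $.moves[0]: expected keys x, y, z, rx, ry, rz, fingers
```

{"fn": "drive_tool", "kwargs": {"moves": [{"x":0,"y":0,"z":-30,"rx":0,"ry":0,"rz":0,"fingers":-1},{"x":60,"y":-65,"z":-30,"rx":0,"ry":0,"rz":-0.16,"fingers":-1},{"x":390,"y":-424,"z":-30,"rx":0,"ry":0,"rz":-1.08,"fingers":-1},{"x":390,"y":-424,"z":-30,"rx":0,"ry":0,"rz":-1.08,"fingers":-1},{"x":390,"y":-424,"z":-30,"rx":0,"ry":0,"rz":-1.08,"fingers":-1},{"x":390,"y":-424,"z":-30,"rx":0,"ry":0,"rz":-1.08,"fingers":-1},{"x":390,"y":-424,"z":-30,"rx":0,"ry":0,"rz":-1.08,"fingers":-1},{"x":390,"y":-424,"z":-30,"rx":0,"ry":0,"rz":-1.08,"fingers":-1},{"x":390,"y":-424,"z":-30,"rx":0,"ry":0,"rz":-1.08,"fingers":-1},{"x":390,"y":-424,"z":-30,"rx":0,"ry":0,"rz":-1.08,"fingers":-1},{"x":390,"y":-424,"z":-30,"rx":0,"ry":0,"rz":-1.08,"fingers":-1},{"x":390,"y":-424,"z":-30,"rx":0,"ry":0,"rz":-1.08,"fingers":-1},{"x":390,"y":-424,"z":-30,"rx":0,"ry":0,"rz":-1.08,"fingers":-1}], "force": 20}}

```text
time_s: 1.88
tool_pos: [0.4414, -0.09, 0.2603]
tool_rot: [-180.0, 0.0, 80.5]
force: [0.4, -0.4, -1.6]
grip_width: 0.0867
grasp_force: 0.0
```

```bash
cat >> h.py <<'E'
def fproj(c,X):
    p=np.asarray(c["R"])@np.asarray(X)+np.asarray(c["t"]); r=np.hypot(p[0],p[1]);th=np.arctan2(r,p[2])
    return np.array([c["fx"]*th*p[0]/r+c["cx"],c["fy"]*th*p[1]/r+c["cy"]])
E
python3 - <<'E'
from h import *
w=cam("wrist");s=cam("side")["image"][:,:,::-1][80:240,180:350]
print(w["fx"],w["cx"],w["cy"],-w["R"].T@w["t"],w["R"][2])
cv2.imwrite("pics/d.png",np.hstack([cv2.resize(w["image"][:,:,::-1],(440,330)),cv2.resize(s,(351,330),interpolation=2)]))
p=[.4423,-.0868,0]
for n,X in dict(axle=(0,0,.13),top=(0,0,.2),topl=(0,.006,.2)).items(): print(n,fproj(w,Rz(-.16)@np.array(X)+p)*440/512)
E
```

```text
297.3186396354542 258.9610700096314 191.7346163136611 [ 0.45387747 -0.01491687  0.41461082] [-0.04752123 -0.27351634 -0.96069274]
axle [223.38847486 156.8888728 ]
top [223.46501281 176.46777406]
topl [223.44226555 170.00816186]
```

View pics/d.png

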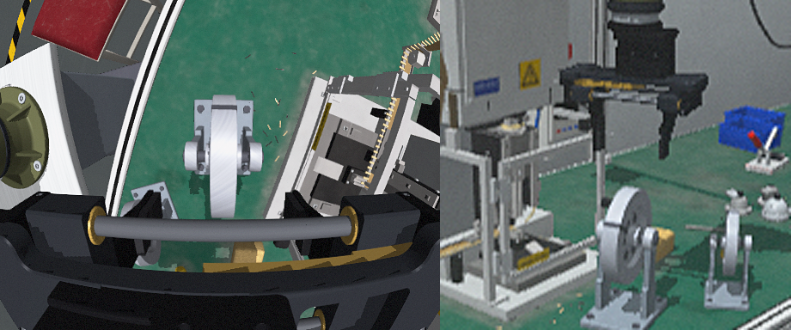

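Run:
```python
from h import *
a=cam("side")
for (u,v),(u2,v2) in(((207,234),(207,158)),((258,208),(259,144))):
  g=onz(a,u,v,0)
  z=min(np.linspace(0,.5,501),key=lambda z:abs(proj(a,[g[0],g[1],z])[1]-v2))
  print(g,z,proj(a,[g[0],g[1],z]))
```

```text
[ 0.62410007 -0.02627108  0.        ] 0.242 [204.58195364 157.9619081 ]
[ 0.51836692 -0.25946395  0.        ] 0.231 [259.20384474 143.91153308]
```

{"fn": "drive_tool", "kwargs": {"moves": [{"x":3,"y":0,"z":50,"rx":0,"ry":0,"rz":0,"fingers":-1},{"x":3,"y":0,"z":84,"rx":0,"ry":0,"rz":0,"fingers":-1},{"x":3,"y":0,"z":84,"rx":0,"ry":0,"rz":0,"fingers":-1},{"x":3,"y":0,"z":84,"rx":0,"ry":0,"rz":0,"fingers":1},{"x":3,"y":0,"z":84,"rx":0,"ry":0,"rz":0,"fingers":1},{"x":3,"y":0,"z":84,"rx":0,"ry":0,"rz":0,"fingers":1},{"x":3,"y":0,"z":84,"rx":0,"ry":0,"rz":0,"fingers":1},{"x":3,"y":0,"z":84,"rx":0,"ry":0,"rz":0,"fingers":1}], "force": 20}}

```text
time_s: 3.02
tool_pos: [0.4426, -0.085, 0.1767]
tool_rot: [180.0, 0.0, 80.7]
force: [0.5, -0.1, -0.2]
grip_width: 0.0448
grasp_force: 0.0
```

{"fn": "drive_tool", "kwargs": {"moves": [{"x":0,"y":0,"z":0,"rx":0,"ry":0,"rz":0,"fingers":1},{"x":0,"y":0,"z":0,"rx":0,"ry":0,"rz":0,"fingers":1},{"x":0,"y":0,"z":0,"rx":0,"ry":0,"rz":0,"fingers":1},{"x":0,"y":0,"z":0,"rx":0,"ry":0,"rz":0,"fingers":1},{"x":6.4,"y":0,"z":0.4,"rx":0,"ry":-0.14,"rz":0,"fingers":1},{"x":12.7,"y":0,"z":1.8,"rx":0,"ry":-0.279,"rz":0,"fingers":1},{"x":18.7,"y":0,"z":4,"rx":0,"ry":-0.419,"rz":0,"fingers":1},{"x":24.4,"y":0,"z":7,"rx":0,"ry":-0.559,"rz":0,"fingers":1},{"x":29.6,"y":0,"z":10.8,"rx":0,"ry":-0.698,"rz":0,"fingers":1},{"x":29.6,"y":0,"z":10.8,"rx":0,"ry":-0.698,"rz":0,"fingers":1}], "force": 20}}

```text
time_s: 4.28
tool_pos: [0.4481, -0.0549, 0.1636]
tool_rot: [-179.8, 40.1, 81.1]
force: [3.1, -3.4, -3.2]
grip_width: 0.0242
grasp_force: 20.0
```

{"fn": "drive_tool", "kwargs": {"moves": [{"x":0,"y":0,"z":0,"rx":0,"ry":0,"rz":0,"fingers":0},{"x":0,"y":0,"z":0,"rx":0,"ry":0,"rz":0,"fingers":0},{"x":0,"y":0,"z":0,"rx":0,"ry":0,"rz":0,"fingers":0},{"x":0,"y":0,"z":-40,"rx":0,"ry":0,"rz":0,"fingers":0},{"x":0,"y":0,"z":-80,"rx":0,"ry":0,"rz":0,"fingers":0},{"x":0,"y":0,"z":-80,"rx":0,"ry":0,"rz":0,"fingers":0}], "force": 20}}

```text
time_s: 5.03
tool_pos: [0.4569, -0.0028, 0.2292]
tool_rot: [179.7, 39.8, 80.6]
force: [-0.3, -0.7, 0.5]
grip_width: 0.0435
grasp_force: 0.0
```

```bash
cat >> h.py <<'E'
P0=np.array([.4425,-.0865,0]);YAW=-.16
def wpt(x,th,r):  # th deg of line toward stand +y from up
    t=np.radians(th);return Rz(YAW)@np.array([x,r*np.sin(t),.13+r*np.cos(t)])+P0
def unwrap(c,pf,n=720):
    """polar strip: rows = radius 46..69 on robot-side face, then across outer rim; cols = angle"""
    th=np.arange(-180,180,360/n);rows=[(-.012,r/1000) for r in range(47,70)]+[(x/1000,.07) for x in range(-11,12)]
    m=np.array([[pf(c,wpt(x,t,r)) for t in th] for x,r in rows],np.float32)
    return cv2.remap(c["image"][:,:,::-1].copy(),m[...,0],m[...,1],cv2.INTER_LINEAR)
def shot(f):
    s=[unwrap(cam("side"),proj),unwrap(cam("top"),proj),unwrap(cam("wrist"),fproj)]
    s=[cv2.resize(i,(720,138)) for i in s]
    for i in s:
        for k in range(0,720,60): cv2.line(i,(k,66),(k,72),(0,0,255),1)
    cv2.imwrite(f,np.vstack(s))
E
python3 - <<'E'
from h import *
shot("pics/e.png");print(sensors.get_obs()["time_s"])
w=cam("wrist","pics/f.png")
E
```

```text
5.175
```

View pics/e.png

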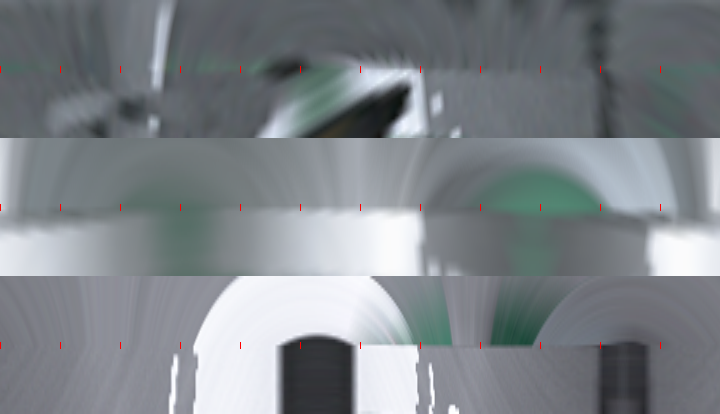

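The strip is ambiguous: a dark bar at about column 600 in the side strip (≈120°). I'll check the raw wrist picture and the side crop.

Run:
```python
from h import *
w=cv2.imread("pics/f.png");s=cam("side")["image"][:,:,::-1][130:250,230:310]
cv2.imwrite("pics/g.png",np.hstack([w[:, 60:460],cv2.resize(s,(256,384),interpolation=2)]));print(sensors.get_obs()["time_s"])
```

```text
5.275
```

View pics/g.png

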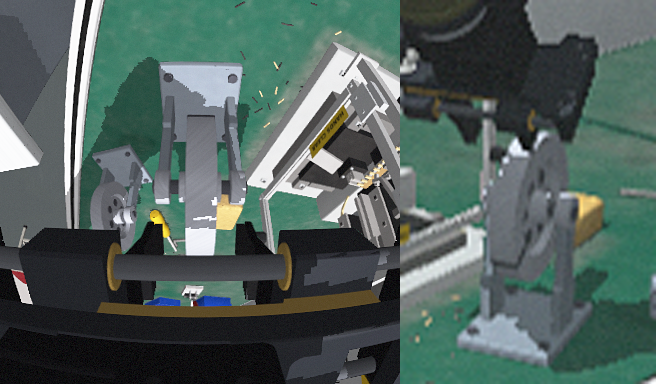

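The wrist picture shows the line at (200,118), low on the +y side, and the side view agrees at about 120°. The wheel is sinking towards +y. I'll wait and measure numerically.

```bash
cat >> h.py <<'E'
def line(name,lo,hi,rows=slice(0,46)):
    c=cam(name);g=unwrap(c,fproj if name=="wrist" else proj)[rows].mean(2).mean(0)
    d=g-cv2.blur(g[None],(81,1))[0]; d=cv2.blur(d[None],(5,1))[0]
    th=np.arange(-180,180,.5);k=(th>=lo)&(th<=hi);i=np.where(k)[0][np.argmin(d[k])]
    w=np.clip(-d[i-14:i+15]-5,0,None);return round(float((w*th[i-14:i+15]).sum()/max(w.sum(),1e-9)),1),round(float(d[i]),1)
E
python3 - <<'E'
from h import *
print(sensors.get_obs()["time_s"],line("side",60,170),line("wrist",60,170),line("side",60,170,slice(23,46)),line("side",60,170,slice(0,23)))
E
```

```text
5.275 (121.2, -19.5) (123.8, -16.2) (122.8, -24.4) (118.5, -22.6)
```

{"fn": "drive_tool", "kwargs": {"moves": [{"x":0,"y":0,"z":-80,"rx":0,"ry":0,"rz":0,"fingers":0},{"x":0,"y":0,"z":-80,"rx":0,"ry":0,"rz":0,"fingers":0},{"x":0,"y":0,"z":-80,"rx":0,"ry":0,"rz":0,"fingers":0},{"x":0,"y":0,"z":-80,"rx":0,"ry":0,"rz":0,"fingers":0},{"x":0,"y":0,"z":-80,"rx":0,"ry":0,"rz":0,"fingers":0},{"x":0,"y":0,"z":-80,"rx":0,"ry":0,"rz":0,"fingers":0},{"x":0,"y":0,"z":-80,"rx":0,"ry":0,"rz":0,"fingers":0},{"x":0,"y":0,"z":-80,"rx":0,"ry":0,"rz":0,"fingers":0},{"x":0,"y":0,"z":-80,"rx":0,"ry":0,"rz":0,"fingers":0},{"x":0,"y":0,"z":-80,"rx":0,"ry":0,"rz":0,"fingers":0},{"x":0,"y":0,"z":-80,"rx":0,"ry":0,"rz":0,"fingers":0},{"x":0,"y":0,"z":-80,"rx":0,"ry":0,"rz":0,"fingers":0},{"x":0,"y":0,"z":-80,"rx":0,"ry":0,"rz":0,"fingers":0},{"x":0,"y":0,"z":-80,"rx":0,"ry":0,"rz":0,"fingers":0},{"x":0,"y":0,"z":-80,"rx":0,"ry":0,"rz":0,"fingers":0},{"x":0,"y":0,"z":-80,"rx":0,"ry":0,"rz":0,"fingers":0}]}}

```text
time_s: 7.48
tool_pos: [0.4639, 0.0457, 0.2883]
tool_rot: [-180.0, 40.0, 80.7]
force: [-0.0, -0.3, 0.0]
grip_width: 0.0437
grasp_force: 0.0
```

Run:
```python
from h import *
print(sensors.get_obs()["time_s"],line("side",60,179),line("wrist",60,170),line("side",60,170,slice(23,46)),line("side",60,170,slice(0,23)))
s=cam("side")["image"][:,:,::-1][130:250,230:310];w=cam("wrist")["image"][:,:,::-1]
cv2.imwrite("pics/i.png",np.hstack([w[:, 60:460],cv2.resize(s,(256,384),interpolation=2)]))
```

```text
7.475 (121.1, -19.4) (139.0, -12.3) (122.9, -24.7) (118.5, -21.7)
```

View pics/i.png

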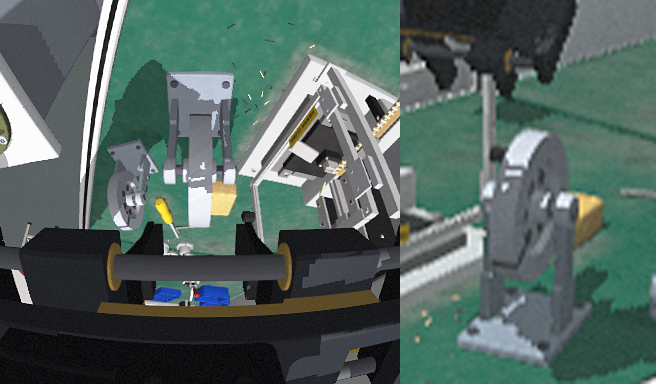

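Run:
```python
from h import *
c=cam("side");now=c["image"].copy()
def prof(img):
    c["image"]=img;g=unwrap(c,proj).mean(2).mean(0);d=g-cv2.blur(g[None],(81,1))[0];return d
old=prof(cv2.imread("pics/a.png")[:,:,::-1]);new=prof(now)
th=np.arange(-180,180,.5)
for d in(old,new):
  i=[k for k in range(10,710) if d[k]==d[k-10:k+11].min() and d[k]<-6];print([(th[k],round(d[k])) for k in i])
```

```text
[(np.float64(-128.0), -25), (np.float64(-93.0), -35), (np.float64(-49.0), -8), (np.float64(-19.5), -13), (np.float64(6.5), -34)]
[(np.float64(-115.5), -27), (np.float64(-92.5), -32), (np.float64(-53.0), -8), (np.float64(-17.5), -13), (np.float64(42.0), -27), (np.float64(50.5), -20), (np.float64(121.5), -19)]
```

The first rest is at th=121° (the line measured from up towards stand +y; it moved from 6.5° at the start, through 46° at release, and is now stuck). Next I turn about 55° further the same way and release, to approach from the other side.

{"fn": "drive_tool", "kwargs": {"moves": [{"x":-31.3,"y":0,"z":28.7,"rx":0,"ry":0.175,"rz":0,"fingers":-0.1},{"x":-47.9,"y":0,"z":74.4,"rx":0,"ry":0.349,"rz":0,"fingers":-0.1},{"x":-60,"y":0,"z":102,"rx":0,"ry":0.524,"rz":0,"fingers":-0.1},{"x":-70.7,"y":0,"z":121.7,"rx":0,"ry":0.698,"rz":0,"fingers":-0.1},{"x":-50.1,"y":0,"z":146.2,"rx":0,"ry":0.698,"rz":0,"fingers":-0.1},{"x":-29.6,"y":0,"z":170.8,"rx":0,"ry":0.698,"rz":0,"fingers":0},{"x":-29.6,"y":0,"z":170.8,"rx":0,"ry":0.698,"rz":0,"fingers":1},{"x":-29.6,"y":0,"z":170.8,"rx":0,"ry":0.698,"rz":0,"fingers":1},{"x":-29.6,"y":0,"z":170.8,"rx":0,"ry":0.698,"rz":0,"fingers":1},{"x":-29.6,"y":0,"z":170.8,"rx":0,"ry":0.698,"rz":0,"fingers":1},{"x":-29.6,"y":0,"z":170.8,"rx":0,"ry":0.698,"rz":0,"fingers":1},{"x":-24.4,"y":0,"z":167,"rx":0,"ry":0.559,"rz":0,"fingers":1},{"x":-18.7,"y":0,"z":164,"rx":0,"ry":0.419,"rz":0,"fingers":1},{"x":-12.7,"y":0,"z":161.8,"rx":0,"ry":0.279,"rz":0,"fingers":1},{"x":-6.4,"y":0,"z":160.4,"rx":0,"ry":0.14,"rz":0,"fingers":1},{"x":0,"y":0,"z":160,"rx":0,"ry":0,"rz":0,"fingers":1},{"x":6.4,"y":0,"z":160.4,"rx":0,"ry":-0.14,"rz":0,"fingers":1},{"x":11.1,"y":0,"z":161.4,"rx":0,"ry":-0.244,"rz":0,"fingers":1},{"x":11.1,"y":0,"z":161.4,"rx":0,"ry":-0.244,"rz":0,"fingers":1}], "force": 20}}

```text
time_s: 10.2
tool_pos: [0.4495, -0.0475, 0.1566]
tool_rot: [-179.9, 54.0, 81.0]
force: [1.7, -3.2, 0.7]
grip_width: 0.0243
grasp_force: 20.0
```

```bash
cat >> h.py <<'E'
def cands(name="side"):
    c=cam(name);g=unwrap(c,fproj if name=="wrist" else proj).mean(2).mean(0);d=g-cv2.blur(g[None],(81,1))[0]
    th=np.arange(-180,180,.5);return [(float(th[k]),int(d[k])) for k in range(10,710) if d[k]==d[k-10:k+11].min() and d[k]<-6]
E
python3 -c "
from h import *
print(cands(),cands('top'))"
```

```text
[(-145.5, -6), (-117.0, -23), (-105.0, -6), (-50.5, -6), (75.5, -22)] [(-166.5, -9), (49.0, -18), (66.0, -9), (106.0, -7), (124.5, -14), (142.0, -8)]
```

{"fn": "drive_tool", "kwargs": {"moves": [{"x":0,"y":0,"z":0,"rx":0,"ry":0,"rz":0,"fingers":0},{"x":0,"y":0,"z":0,"rx":0,"ry":0,"rz":0,"fingers":0},{"x":0,"y":0,"z":0,"rx":0,"ry":0,"rz":0,"fingers":0},{"x":0,"y":0,"z":-50,"rx":0,"ry":0,"rz":0,"fingers":0},{"x":0,"y":0,"z":-100,"rx":0,"ry":0,"rz":0,"fingers":0},{"x":0,"y":0,"z":-100,"rx":0,"ry":0,"rz":0,"fingers":0}]}}

```text
time_s: 11.05
tool_pos: [0.4625, 0.0351, 0.2179]
tool_rot: [179.7, 53.7, 80.7]
force: [-0.5, -0.1, -1.0]
grip_width: 0.0433
grasp_force: 0.0
```

Run:
```python
from h import *
c=cam("side");u=unwrap(c,proj);s=c["image"][:,:,::-1][130:250,230:310]
print(sensors.get_obs()["time_s"],cands())
cv2.imwrite("pics/j.png",np.vstack([cv2.resize(u,(720,138)),np.pad(cv2.resize(s,(280,420),interpolation=2),((0,0),(0,440),(0,0)))]))
```

```text
11.1 [(-145.5, -6), (-127.0, -24), (-93.0, -37), (-43.5, -9), (47.0, -26), (86.5, -17), (166.5, -10)]
```

View pics/j.png

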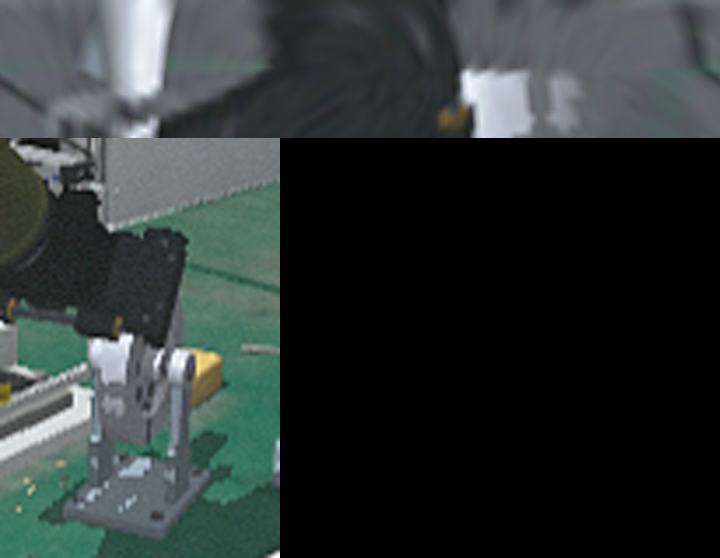

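The strip shows the line on the rim face at column ≈690 (≈165–170°). I'll track it while waiting.

Run:
```python
from h import *
for _ in range(3):print(sensors.get_obs()["time_s"],line("side",100,175,slice(0,22)),line("side",100,175,slice(0,10)))
```

```text
11.15 (165.9, -22.2) (164.4, -22.8)
11.25 (165.6, -22.3) (164.1, -26.1)
11.35 (165.4, -21.7) (164.1, -25.1)
```

{"fn": "drive_tool", "kwargs": {"moves": [{"x":0,"y":0,"z":-40,"rx":0,"ry":0,"rz":0,"fingers":0},{"x":0,"y":0,"z":-40,"rx":0,"ry":0,"rz":0,"fingers":0},{"x":0,"y":0,"z":-40,"rx":0,"ry":0,"rz":0,"fingers":0},{"x":0,"y":0,"z":-40,"rx":0,"ry":0,"rz":0,"fingers":0},{"x":0,"y":0,"z":-40,"rx":0,"ry":0,"rz":0,"fingers":0},{"x":0,"y":0,"z":-40,"rx":0,"ry":0,"rz":0,"fingers":0},{"x":0,"y":0,"z":-40,"rx":0,"ry":0,"rz":0,"fingers":0},{"x":0,"y":0,"z":-40,"rx":0,"ry":0,"rz":0,"fingers":0},{"x":0,"y":0,"z":-40,"rx":0,"ry":0,"rz":0,"fingers":0},{"x":0,"y":0,"z":-40,"rx":0,"ry":0,"rz":0,"fingers":0},{"x":0,"y":0,"z":-40,"rx":0,"ry":0,"rz":0,"fingers":0},{"x":0,"y":0,"z":-40,"rx":0,"ry":0,"rz":0,"fingers":0}]}}

```text
time_s: 12.95
tool_pos: [0.4668, 0.0635, 0.2398]
tool_rot: [-180.0, 54.0, 80.7]
force: [0.1, -0.7, -0.1]
grip_width: 0.0437
grasp_force: 0.0
```

Run:
```python
from h import *
for _ in range(2):print(sensors.get_obs()["time_s"],line("side",100,175,slice(0,22)),line("side",100,175,slice(0,10)))
```

```text
12.95 (162.8, -20.0) (163.1, -25.6)
13.05 (162.6, -19.1) (163.4, -25.7)
```

{"fn": "drive_tool", "kwargs": {"moves": [{"x":0,"y":0,"z":0,"rx":0,"ry":0,"rz":0,"fingers":0},{"x":0,"y":0,"z":0,"rx":0,"ry":0,"rz":0,"fingers":0},{"x":0,"y":0,"z":0,"rx":0,"ry":0,"rz":0,"fingers":0},{"x":0,"y":0,"z":0,"rx":0,"ry":0,"rz":0,"fingers":0},{"x":0,"y":0,"z":0,"rx":0,"ry":0,"rz":0,"fingers":0},{"x":0,"y":0,"z":0,"rx":0,"ry":0,"rz":0,"fingers":0},{"x":0,"y":0,"z":0,"rx":0,"ry":0,"rz":0,"fingers":0},{"x":0,"y":0,"z":0,"rx":0,"ry":0,"rz":0,"fingers":0},{"x":0,"y":0,"z":0,"rx":0,"ry":0,"rz":0,"fingers":0},{"x":0,"y":0,"z":0,"rx":0,"ry":0,"rz":0,"fingers":0},{"x":0,"y":0,"z":0,"rx":0,"ry":0,"rz":0,"fingers":0},{"x":0,"y":0,"z":0,"rx":0,"ry":0,"rz":0,"fingers":0},{"x":0,"y":0,"z":0,"rx":0,"ry":0,"rz":0,"fingers":0},{"x":0,"y":0,"z":0,"rx":0,"ry":0,"rz":0,"fingers":0},{"x":0,"y":0,"z":0,"rx":0,"ry":0,"rz":0,"fingers":0},{"x":0,"y":0,"z":0,"rx":0,"ry":0,"rz":0,"fingers":0}]}}

```text
time_s: 15.15
tool_pos: [0.4668, 0.0634, 0.2399]
tool_rot: [-180.0, 54.0, 80.7]
force: [0.5, 0.9, 0.4]
grip_width: 0.0431
grasp_force: 0.0
```

Run:
```python
from h import *
for _ in range(2):print(sensors.get_obs()["time_s"],line("side",100,175,slice(0,22)),line("side",100,175,slice(0,10)),line("side",100,175,slice(10,22)))
```

```text
15.15 (162.2, -20.0) (163.3, -24.1) (161.2, -22.7)
15.3 (162.1, -21.5) (163.3, -23.9) (161.2, -21.8)
```

Run:
```python
from h import *
c=cam("side")
from h import unwrap
old=cv2.imread("pics/a.png")[:,:,::-1]
th=np.arange(-180,180,.5)
def m(img,lo,hi,rows,dv,du=0):
    c["image"]=img;g=unwrap(c,lambda c,X:proj(c,X)+[du,dv])[rows].mean(2).mean(0)
    d=g-cv2.blur(g[None],(81,1))[0];d=cv2.blur(d[None],(5,1))[0];k=(th>=lo)&(th<=hi);i=np.where(k)[0][np.argmin(d[k])]
    w=np.clip(-d[i-12:i+13]-5,0,None);return round(float((w*th[i-12:i+13]).sum()/w.sum()),1),int(d[i])
now=c["image"].copy()
g=cv2.resize(cv2.imread("pics/i.png")[:,400:],(80,120),interpolation=3);A=np.zeros_like(now);A[130:250,230:310]=g[:,:,::-1]
for dv in(0,1,2,3):
  for du in(-1,0,1):
    print(dv,du,[m(i,lo,hi,r,dv,du) for i,lo,hi in((old,-15,25),(A,100,140),(now,130,176)) for r in(slice(2,20),slice(26,44))])
```

```text
0 -1 [(-1.6, -33), (6.5, -35), (125.6, -20), (122.4, -23), (170.8, -10), (nan, -2)]
0 0 [(6.6, -31), (7.7, -34), (118.7, -19), (123.1, -22), (162.3, -20), (nan, -2)]
0 1 [(14.7, -27), (8.8, -32), (110.9, -17), (123.6, -20), (152.6, -22), (nan, -2)]
1 -1 [(-1.8, -31), (0.5, -39), (122.5, -20), (118.3, -23), (168.9, -13), (nan, -2)]
1 0 [(6.6, -30), (1.9, -39), (115.8, -19), (118.9, -22), (160.5, -19), (nan, -2)]
1 1 [(14.3, -23), (3.5, -37), (108.1, -16), (119.4, -21), (151.2, -20), (nan, -2)]
2 -1 [(-1.7, -29), (-6.0, -25), (119.2, -19), (114.5, -23), (167.1, -15), (nan, -3)]
2 0 [(6.4, -26), (-4.2, -29), (112.8, -19), (115.1, -23), (158.7, -18), (nan, -2)]
2 1 [(14.1, -15), (-2.7, -29), (105.4, -15), (115.6, -21), (149.4, -18), (nan, -3)]
3 -1 [(-1.8, -25), (-14.9, -16), (116.0, -19), (111.1, -22), (166.0, -15), (178.7, -4)]
3 0 [(6.3, -19), (-12.5, -14), (109.8, -19), (111.5, -23), (157.0, -16), (nan, -4)]
3 1 [(14.9, -11), (-10.8, -12), (102.6, -14), (112.1, -22), (147.2, -15), (nan, -4)]<stdin>:9: RuntimeWarning: invalid value encountered in scalar divide
```

The calibrated reading puts the line at about 165°. To tell whether it sank there or stuck in the dead zone, I'll turn another 54° the same way, release, and compare.

{"fn": "drive_tool", "kwargs": {"moves": [{"x":-29.5,"y":0,"z":18.6,"rx":0,"ry":0.175,"rz":0,"fingers":0},{"x":-51.3,"y":0,"z":45,"rx":0,"ry":0.349,"rz":0,"fingers":0},{"x":-65,"y":0,"z":73.4,"rx":0,"ry":0.524,"rz":0,"fingers":0},{"x":-73.9,"y":0,"z":97.9,"rx":0,"ry":0.698,"rz":0,"fingers":0},{"x":-82,"y":0,"z":110,"rx":0,"ry":0.82,"rz":0,"fingers":0},{"x":-89,"y":0,"z":121.3,"rx":0,"ry":0.942,"rz":0,"fingers":0},{"x":-63.1,"y":0,"z":140.2,"rx":0,"ry":0.942,"rz":0,"fingers":0},{"x":-37.2,"y":0,"z":159,"rx":0,"ry":0.942,"rz":0,"fingers":0},{"x":-37.2,"y":0,"z":159,"rx":0,"ry":0.942,"rz":0,"fingers":1},{"x":-37.2,"y":0,"z":159,"rx":0,"ry":0.942,"rz":0,"fingers":1},{"x":-37.2,"y":0,"z":159,"rx":0,"ry":0.942,"rz":0,"fingers":1},{"x":-37.2,"y":0,"z":159,"rx":0,"ry":0.942,"rz":0,"fingers":1},{"x":-37.2,"y":0,"z":159,"rx":0,"ry":0.942,"rz":0,"fingers":1},{"x":-32.5,"y":0,"z":153.5,"rx":0,"ry":0.785,"rz":0,"fingers":1},{"x":-27,"y":0,"z":148.8,"rx":0,"ry":0.628,"rz":0,"fingers":1},{"x":-20.9,"y":0,"z":145,"rx":0,"ry":0.471,"rz":0,"fingers":1},{"x":-14.2,"y":0,"z":142.3,"rx":0,"ry":0.314,"rz":0,"fingers":1},{"x":-7.2,"y":0,"z":140.6,"rx":0,"ry":0.157,"rz":0,"fingers":1},{"x":0,"y":0,"z":140,"rx":0,"ry":0,"rz":0,"fingers":1},{"x":0,"y":0,"z":140,"rx":0,"ry":0,"rz":0,"fingers":1}], "force": 20}}

```text
time_s: 18.0
tool_pos: [0.4496, -0.0467, 0.1547]
tool_rot: [-179.6, 54.1, 81.3]
force: [1.9, -1.7, -1.9]
grip_width: 0.024
grasp_force: 20.0
```

{"fn": "drive_tool", "kwargs": {"moves": [{"x":0,"y":0,"z":0,"rx":0,"ry":0,"rz":0,"fingers":0},{"x":0,"y":0,"z":0,"rx":0,"ry":0,"rz":0,"fingers":0},{"x":0,"y":0,"z":0,"rx":0,"ry":0,"rz":0,"fingers":0},{"x":0,"y":0,"z":-50,"rx":0,"ry":0,"rz":0,"fingers":0},{"x":0,"y":0,"z":-100,"rx":0,"ry":0,"rz":0,"fingers":0},{"x":0,"y":0,"z":-140,"rx":0,"ry":0,"rz":0,"fingers":0}]}}

```text
time_s: 18.75
tool_pos: [0.467, 0.0643, 0.2414]
tool_rot: [179.9, 53.9, 80.6]
force: [-0.2, 0.1, -0.1]
grip_width: 0.0438
grasp_force: 0.0
```

Run:
```python
from h import *
c=cam("side");u=unwrap(c,proj)
print(sensors.get_obs()["time_s"],cands(),line("side",100,175,slice(2,20)))
cv2.imwrite("pics/k.png",cv2.resize(u,(720,138)))
```

```text
18.8 [(-165.0, -11), (-139.0, -12), (-127.0, -23), (-93.5, -39), (13.5, -6), (35.0, -45)] (0.0, -0.7)
```

{"fn": "drive_tool", "kwargs": {"moves": [{"x":0,"y":0,"z":0,"rx":0,"ry":0,"rz":0,"fingers":0},{"x":0,"y":0,"z":0,"rx":0,"ry":0,"rz":0,"fingers":0},{"x":0,"y":0,"z":0,"rx":0,"ry":0,"rz":0,"fingers":0},{"x":0,"y":0,"z":0,"rx":0,"ry":0,"rz":0,"fingers":0},{"x":0,"y":0,"z":0,"rx":0,"ry":0,"rz":0,"fingers":0},{"x":0,"y":0,"z":0,"rx":0,"ry":0,"rz":0,"fingers":0},{"x":0,"y":0,"z":0,"rx":0,"ry":0,"rz":0,"fingers":0},{"x":0,"y":0,"z":0,"rx":0,"ry":0,"rz":0,"fingers":0},{"x":0,"y":0,"z":0,"rx":0,"ry":0,"rz":0,"fingers":0},{"x":0,"y":0,"z":0,"rx":0,"ry":0,"rz":0,"fingers":0},{"x":0,"y":0,"z":0,"rx":0,"ry":0,"rz":0,"fingers":0},{"x":0,"y":0,"z":0,"rx":0,"ry":0,"rz":0,"fingers":0},{"x":0,"y":0,"z":0,"rx":0,"ry":0,"rz":0,"fingers":0},{"x":0,"y":0,"z":0,"rx":0,"ry":0,"rz":0,"fingers":0},{"x":0,"y":0,"z":0,"rx":0,"ry":0,"rz":0,"fingers":0},{"x":0,"y":0,"z":0,"rx":0,"ry":0,"rz":0,"fingers":0}]}}

```text
time_s: 20.9
tool_pos: [0.4668, 0.0634, 0.2398]
tool_rot: [-180.0, 54.0, 80.7]
force: [-0.1, -0.4, 0.7]
grip_width: 0.0439
grasp_force: 0.0
```

Run:
```python
from h import *
for _ in range(2):print(sensors.get_obs()["time_s"],cands(),line("side",130,175,slice(2,20)))
```

```text
20.9 [(-145.5, -6), (-127.5, -24), (-93.0, -37), (37.5, -49), (111.0, -6), (165.5, -10)] (165.7, -25.0)
21.0 [(-127.0, -23), (-93.0, -38), (6.5, -6), (37.5, -50), (166.0, -10)] (165.6, -24.1)
```

It came back to the same place (165.7°), so rest B ≈165°, rest A ≈121°, the bottom is about midway and s≈22°. Now I grip, turn back 44°, and read the line where A was read, as a check.

{"fn": "drive_tool", "kwargs": {"moves": [{"x":0,"y":0,"z":50,"rx":0,"ry":0,"rz":0,"fingers":0},{"x":0,"y":0,"z":100,"rx":0,"ry":0,"rz":0,"fingers":0},{"x":0,"y":0,"z":140,"rx":0,"ry":0,"rz":0,"fingers":0},{"x":0,"y":0,"z":140,"rx":0,"ry":0,"rz":0,"fingers":0}]}}

```text
time_s: 21.6
tool_pos: [0.447, -0.0513, 0.1566]
tool_rot: [-179.7, 54.2, 80.7]
force: [0.2, -0.3, 0.2]
grip_width: 0.0433
grasp_force: 0.0
```

Run:
```python
from h import *
for _ in range(2):print(sensors.get_obs()["time_s"],line("side",130,175,slice(2,20)))
```

```text
21.6 (164.5, -22.7)
21.65 (164.3, -21.7)
```

{"fn": "drive_tool", "kwargs": {"moves": [{"x":0,"y":0,"z":0,"rx":0,"ry":0,"rz":0,"fingers":1},{"x":0,"y":0,"z":0,"rx":0,"ry":0,"rz":0,"fingers":1},{"x":0,"y":0,"z":0,"rx":0,"ry":0,"rz":0,"fingers":1},{"x":0,"y":0,"z":0,"rx":0,"ry":0,"rz":0,"fingers":1},{"x":0,"y":0,"z":0,"rx":0,"ry":0,"rz":0,"fingers":1},{"x":-6.4,"y":0,"z":0.4,"rx":0,"ry":0.14,"rz":0,"fingers":1},{"x":-12.7,"y":0,"z":1.8,"rx":0,"ry":0.279,"rz":0,"fingers":1},{"x":-18.7,"y":0,"z":4,"rx":0,"ry":0.419,"rz":0,"fingers":1},{"x":-24.4,"y":0,"z":7,"rx":0,"ry":0.559,"rz":0,"fingers":1},{"x":-29.6,"y":0,"z":10.8,"rx":0,"ry":0.698,"rz":0,"fingers":1},{"x":-32,"y":0,"z":12.9,"rx":0,"ry":0.768,"rz":0,"fingers":1},{"x":-32,"y":0,"z":12.9,"rx":0,"ry":0.768,"rz":0,"fingers":1}], "force": 20}}

```text
time_s: 23.2
tool_pos: [0.4439, -0.078, 0.1766]
tool_rot: [179.9, 10.0, 80.5]
force: [1.1, 1.4, 6.0]
grip_width: 0.0237
grasp_force: 20.0
```

Run:
```python
from h import *
for _ in range(2):print(sensors.get_obs()["time_s"],line("side",95,150,slice(2,20)),line("side",95,150,slice(26,44)))
c=cam("side");u=unwrap(c,proj);s=c["image"][:,:,::-1][130:250,230:310]
cv2.imwrite("pics/l.png",np.vstack([cv2.resize(u,(720,138)),np.pad(cv2.resize(s,(280,420),interpolation=2),((0,0),(0,440),(0,0)))]))
```

```text
23.2 (118.4, -22.0) (123.3, -27.6)
23.3 (118.6, -22.4) (123.5, -30.0)
```

View pics/l.png

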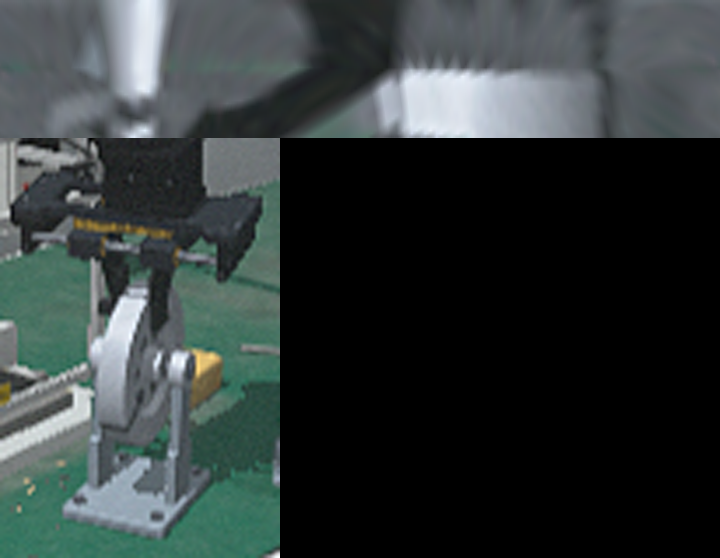

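The reading matches A exactly (118.5/123.4). However, the wheel was free during the first 3 s, so "A" may be a place where I left it inside the dead zone. I check the picture from t≈1.9 s.

Run:
```python
from h import *
c=cam("side");d=cv2.resize(cv2.imread("pics/d.png")[:,440:],(170,160),interpolation=3)
im=np.zeros_like(c["image"]);im[80:240,180:350]=d[:,:,::-1];c["image"]=im
th=np.arange(-180,180,.5)
for r in(slice(2,20),slice(26,44)):
  g=unwrap(c,proj)[r].mean(2).mean(0);e=g-cv2.blur(g[None],(81,1))[0]
  print([(float(th[k]),int(e[k])) for k in range(10,710) if e[k]==e[k-10:k+11].min() and e[k]<-6])
```

```text
[(-141.5, -10), (-128.5, -27), (-92.5, -53), (60.0, -29)]
[(-126.5, -17), (-97.5, -19), (-51.5, -16), (-16.0, -23), (59.0, -92)]
```

At t≈1.9 s the line was already at 59°, so A was not a true rest angle. I'll re-approach from that side: regrip at tilt 54°, turn the wheel back to ≈61°, and release.

{"fn": "drive_tool", "kwargs": {"moves": [{"x":0,"y":0,"z":0,"rx":0,"ry":0,"rz":0,"fingers":0},{"x":0,"y":0,"z":0,"rx":0,"ry":0,"rz":0,"fingers":0},{"x":0,"y":0,"z":0,"rx":0,"ry":0,"rz":0,"fingers":0},{"x":0,"y":0,"z":-32,"rx":0,"ry":0,"rz":0,"fingers":0},{"x":0,"y":0,"z":-64,"rx":0,"ry":0,"rz":0,"fingers":0},{"x":19.1,"y":0,"z":-62.3,"rx":0,"ry":-0.175,"rz":0,"fingers":0},{"x":37.6,"y":0,"z":-57.4,"rx":0,"ry":-0.349,"rz":0,"fingers":0},{"x":55,"y":0,"z":-49.3,"rx":0,"ry":-0.524,"rz":0,"fingers":0},{"x":70.7,"y":0,"z":-38.3,"rx":0,"ry":-0.698,"rz":0,"fingers":0},{"x":76.4,"y":0,"z":-33.1,"rx":0,"ry":-0.768,"rz":0,"fingers":0},{"x":54.2,"y":0,"z":-10.1,"rx":0,"ry":-0.768,"rz":0,"fingers":0},{"x":32,"y":0,"z":12.9,"rx":0,"ry":-0.768,"rz":0,"fingers":0},{"x":32,"y":0,"z":12.9,"rx":0,"ry":-0.768,"rz":0,"fingers":1},{"x":32,"y":0,"z":12.9,"rx":0,"ry":-0.768,"rz":0,"fingers":1},{"x":32,"y":0,"z":12.9,"rx":0,"ry":-0.768,"rz":0,"fingers":1},{"x":32,"y":0,"z":12.9,"rx":0,"ry":-0.768,"rz":0,"fingers":1},{"x":32,"y":0,"z":12.9,"rx":0,"ry":-0.768,"rz":0,"fingers":1}], "force": 20}}

```text
time_s: 25.62
tool_pos: [0.4495, -0.0474, 0.1581]
tool_rot: [179.8, 53.9, 80.6]
force: [2.8, 3.1, 2.0]
grip_width: 0.0238
grasp_force: 20.0
```

{"fn": "drive_tool", "kwargs": {"moves": [{"x":-6.4,"y":0,"z":0.4,"rx":0,"ry":0.14,"rz":0,"fingers":1},{"x":-12.7,"y":0,"z":1.8,"rx":0,"ry":0.279,"rz":0,"fingers":1},{"x":-18.7,"y":0,"z":4,"rx":0,"ry":0.419,"rz":0,"fingers":1},{"x":-24.4,"y":0,"z":7,"rx":0,"ry":0.559,"rz":0,"fingers":1},{"x":-29.6,"y":0,"z":10.8,"rx":0,"ry":0.698,"rz":0,"fingers":1},{"x":-34.2,"y":0,"z":15.2,"rx":0,"ry":0.838,"rz":0,"fingers":1},{"x":-38.1,"y":0,"z":20.3,"rx":0,"ry":0.977,"rz":0,"fingers":1},{"x":-39.8,"y":0,"z":23,"rx":0,"ry":1.047,"rz":0,"fingers":1},{"x":-39.8,"y":0,"z":23,"rx":0,"ry":1.047,"rz":0,"fingers":1}], "force": 20}}

```text
time_s: 26.75
tool_pos: [0.4417, -0.0903, 0.1774]
tool_rot: [-180.0, -6.2, 80.5]
force: [-2.8, -0.0, 11.3]
grip_width: 0.0241
grasp_force: 20.0
```

Run:
```python
from h import *
for _ in range(2):print(sensors.get_obs()["time_s"],line("side",35,110,slice(2,20)),line("side",35,110,slice(26,44)),line("top",30,85,slice(26,44)))
```

```text
26.75 (63.0, -33.4) (62.4, -92.7) (63.6, -33.0)
26.9 (63.6, -30.4) (62.4, -92.8) (63.6, -32.7)
```

{"fn": "drive_tool", "kwargs": {"moves": [{"x":0,"y":0,"z":0,"rx":0,"ry":0,"rz":0,"fingers":0},{"x":0,"y":0,"z":0,"rx":0,"ry":0,"rz":0,"fingers":0},{"x":0,"y":0,"z":0,"rx":0,"ry":0,"rz":0,"fingers":0},{"x":0,"y":0,"z":0,"rx":0,"ry":0,"rz":0,"fingers":0},{"x":0,"y":0,"z":0,"rx":0,"ry":0,"rz":0,"fingers":0},{"x":0,"y":0,"z":0,"rx":0,"ry":0,"rz":0,"fingers":0},{"x":0,"y":0,"z":0,"rx":0,"ry":0,"rz":0,"fingers":0},{"x":0,"y":0,"z":0,"rx":0,"ry":0,"rz":0,"fingers":0},{"x":0,"y":0,"z":0,"rx":0,"ry":0,"rz":0,"fingers":0},{"x":0,"y":0,"z":0,"rx":0,"ry":0,"rz":0,"fingers":0},{"x":0,"y":0,"z":0,"rx":0,"ry":0,"rz":0,"fingers":0},{"x":0,"y":0,"z":0,"rx":0,"ry":0,"rz":0,"fingers":0}]}}

```text
time_s: 28.55
tool_pos: [0.4418, -0.0898, 0.1762]
tool_rot: [180.0, -6.0, 80.7]
force: [-0.2, 0.0, -0.8]
grip_width: 0.0432
grasp_force: 0.0
```

Run:
```python
from h import *
for _ in range(2):print(sensors.get_obs()["time_s"],line("side",35,130,slice(2,20)),line("side",35,130,slice(26,44)),line("top",30,85,slice(26,44)))
```

```text
28.55 (81.8, -26.7) (82.3, -74.5) (85.2, -16.7)
28.7 (82.3, -27.6) (83.1, -74.6) (85.2, -16.9)
```

{"fn": "drive_tool", "kwargs": {"moves": [{"x":0,"y":0,"z":0,"rx":0,"ry":0,"rz":0,"fingers":0},{"x":0,"y":0,"z":0,"rx":0,"ry":0,"rz":0,"fingers":0},{"x":0,"y":0,"z":0,"rx":0,"ry":0,"rz":0,"fingers":0},{"x":0,"y":0,"z":0,"rx":0,"ry":0,"rz":0,"fingers":0},{"x":0,"y":0,"z":0,"rx":0,"ry":0,"rz":0,"fingers":0},{"x":0,"y":0,"z":0,"rx":0,"ry":0,"rz":0,"fingers":0},{"x":0,"y":0,"z":0,"rx":0,"ry":0,"rz":0,"fingers":0},{"x":0,"y":0,"z":0,"rx":0,"ry":0,"rz":0,"fingers":0},{"x":0,"y":0,"z":0,"rx":0,"ry":0,"rz":0,"fingers":0},{"x":0,"y":0,"z":0,"rx":0,"ry":0,"rz":0,"fingers":0},{"x":0,"y":0,"z":0,"rx":0,"ry":0,"rz":0,"fingers":0},{"x":0,"y":0,"z":0,"rx":0,"ry":0,"rz":0,"fingers":0},{"x":0,"y":0,"z":0,"rx":0,"ry":0,"rz":0,"fingers":0},{"x":0,"y":0,"z":0,"rx":0,"ry":0,"rz":0,"fingers":0},{"x":0,"y":0,"z":0,"rx":0,"ry":0,"rz":0,"fingers":0},{"x":0,"y":0,"z":0,"rx":0,"ry":0,"rz":0,"fingers":0}]}}

```text
time_s: 30.85
tool_pos: [0.4418, -0.0897, 0.1762]
tool_rot: [-180.0, -6.0, 80.7]
force: [0.1, 0.8, -0.2]
grip_width: 0.0435
grasp_force: 0.0
```

Run:
```python
from h import *
for _ in range(2):print(sensors.get_obs()["time_s"],line("side",35,150,slice(2,20)),line("side",35,150,slice(26,44)))
```

```text
30.85 (86.5, -29.4) (87.3, -69.0)
30.95 (86.4, -31.3) (87.3, -70.2)
```

{"fn": "drive_tool", "kwargs": {"moves": [{"x":0,"y":0,"z":0,"rx":0,"ry":0,"rz":0,"fingers":0},{"x":0,"y":0,"z":0,"rx":0,"ry":0,"rz":0,"fingers":0},{"x":0,"y":0,"z":0,"rx":0,"ry":0,"rz":0,"fingers":0},{"x":0,"y":0,"z":0,"rx":0,"ry":0,"rz":0,"fingers":0},{"x":0,"y":0,"z":0,"rx":0,"ry":0,"rz":0,"fingers":0},{"x":0,"y":0,"z":0,"rx":0,"ry":0,"rz":0,"fingers":0},{"x":0,"y":0,"z":0,"rx":0,"ry":0,"rz":0,"fingers":0},{"x":0,"y":0,"z":0,"rx":0,"ry":0,"rz":0,"fingers":0},{"x":0,"y":0,"z":0,"rx":0,"ry":0,"rz":0,"fingers":0},{"x":0,"y":0,"z":0,"rx":0,"ry":0,"rz":0,"fingers":0},{"x":0,"y":0,"z":0,"rx":0,"ry":0,"rz":0,"fingers":0},{"x":0,"y":0,"z":0,"rx":0,"ry":0,"rz":0,"fingers":0}]}}

```text
time_s: 32.55
tool_pos: [0.4418, -0.0898, 0.1762]
tool_rot: [-180.0, -6.0, 80.7]
force: [0.1, 0.3, 0.8]
grip_width: 0.0431
grasp_force: 0.0
```

Run:
```python
from h import *
for _ in range(2):print(sensors.get_obs()["time_s"],line("side",35,150,slice(2,20)),line("side",35,150,slice(26,44)))
```

```text
32.55 (86.7, -31.5) (87.6, -70.3)
32.65 (86.6, -30.6) (87.6, -70.5)
```

The true rest A is 87.4°. Rest B is ≈164.5°, so the bottom is with the line at ≈126°. I grip here and turn +39°.

{"fn": "drive_tool", "kwargs": {"moves": [{"x":0,"y":0,"z":0,"rx":0,"ry":0,"rz":0,"fingers":1},{"x":0,"y":0,"z":0,"rx":0,"ry":0,"rz":0,"fingers":1},{"x":0,"y":0,"z":0,"rx":0,"ry":0,"rz":0,"fingers":1},{"x":0,"y":0,"z":0,"rx":0,"ry":0,"rz":0,"fingers":1},{"x":0,"y":0,"z":0,"rx":0,"ry":0,"rz":0,"fingers":1},{"x":6.4,"y":0,"z":0.4,"rx":0,"ry":-0.14,"rz":0,"fingers":1},{"x":12.7,"y":0,"z":1.8,"rx":0,"ry":-0.279,"rz":0,"fingers":1},{"x":18.7,"y":0,"z":4,"rx":0,"ry":-0.419,"rz":0,"fingers":1},{"x":24.4,"y":0,"z":7,"rx":0,"ry":-0.559,"rz":0,"fingers":1},{"x":28.9,"y":0,"z":10.2,"rx":0,"ry":-0.681,"rz":0,"fingers":1},{"x":28.9,"y":0,"z":10.2,"rx":0,"ry":-0.681,"rz":0,"fingers":1},{"x":28.9,"y":0,"z":10.2,"rx":0,"ry":-0.681,"rz":0,"fingers":1},{"x":28.9,"y":0,"z":10.2,"rx":0,"ry":-0.681,"rz":0,"fingers":1},{"x":28.9,"y":0,"z":10.2,"rx":0,"ry":-0.681,"rz":0,"fingers":1}], "force": 25}}

```text
time_s: 34.5
tool_pos: [0.4474, -0.0593, 0.1689]
tool_rot: [179.9, 32.7, 80.6]
force: [3.4, 4.9, -3.7]
grip_width: 0.0242
grasp_force: 25.0
```

Run:
```python
from h import *
for _ in range(2):print(sensors.get_obs()["time_s"],line("side",95,150,slice(2,20)),line("side",95,150,slice(26,44)))
```

```text
34.5 (124.3, -22.8) (128.5, -23.2)
34.6 (124.0, -22.0) (128.2, -24.2)
```

The line reads ≈126°, as intended, and the wheel is gripped at 25 N and still. I'm handing in.

```bash
python3 -c "
from h import *
print(workorder.sign_off())"
```

```text
the job is handed in; nothing more can be done
None
```

I handed the job in at about 35 s, with the wheel gripped at 25 N and the scribed line reading about 126° (from straight up, towards stand +y). That is midway between the two angles where it came to rest (87° and about 164.5°), so the heavy side should be down to within a few degrees; sign-off returned no verdict.

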